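# Put the fret-dressing tools back on their drawn mats

## Task

Each of the three tools (fret file, fret rocker, sanding block) lies on another tool's mat: set one of them down on the empty mat (the one drawn for the nut blank) as a halfway place, then swap them round until each lies flat on the shape drawn for it, lined up with the drawing and with its handle, if it has one, pointing as drawn. Last of all, lay the small bone nut blank from the bench on its own drawn shape on the mat that is then free. Leave the oil bottle and the fret hammer undisturbed.

Things in the scene. Friction and masses are not known exactly. Their poses are not given: they have to be found in the camera images.
- fret_file: Loose fret file lying flat, 140 mm long along its x: wooden handle (x -27.5 to +27.5 mm, 22 wide, 20 high) and a lower steel blade (x +27.5 to +112.5 mm, 14 wide, 8 high). Origin on the underside below the middle of the handle; x points to the blade tip, z up. About 85 g, heaviest in the blade; grip across the handle near its blade end (x about +18 mm).
- fret_rocker: Loose fret rocker lying flat, 118 mm long along its x: red handle (x -35 to +35 mm, 22 wide, 20 high) and a thin brass plate that widens to 56 mm (x +35 to +83 mm, 4 high). Origin on the underside below the middle of the handle; x points to the plate, z up. About 100 g, heaviest in the plate; grip across the handle near the plate (x about +18 mm).
- sanding_block: Loose black ebony sanding block, 95 (x) x 42 (y) x 27 (z) mm, alike end for end; origin at the centre of its underside. About 120 g.
- nut_blank: Loose white bone nut blank, a small bar 55 (x) x 10 (y) x 9 (z) mm, alike end for end; origin at the centre of its underside. About 12 g. Starts on the bare bench.
- mat_file: Fixed brown leather mat, 160 x 72 x 3 mm, same leather as the other three; origin at the centre of its underside (on the bench), x along its long side, z up. Its top, 3 mm above the origin, carries a flat cream drawn shape of the file (narrow, 140 mm long, handle part 22 wide, blade part 14 wide). A file on its drawing has its origin at x = -42.5 mm, y = 0 of the mat and its x along the mat's x.
- mat_rocker: Fixed brown leather mat, 160 x 72 x 3 mm, same leather as the other three; origin at the centre of its underside (on the bench), x along its long side, z up. Its top, 3 mm above the origin, carries a flat cream drawn shape of the rocker (22 mm wide handle, plate widening to 56 mm). A rocker on its drawing has its origin at x = -23 mm, y = 0 of the mat and its x along the mat's x.
- mat_block: Fixed brown leather mat, 160 x 72 x 3 mm, same leather as the other three; origin at the centre of its underside (on the bench), x along its long side, z up. Its top, 3 mm above the origin, carries a flat cream drawn shape of the sanding block (a 95 x 42 mm rectangle, centred, long side along the mat's x).
- mat_nut: Fixed brown leather mat, 160 x 72 x 3 mm, same leather as the other three; origin at the centre of its underside (on the bench), x along its long side, z up. Its top, 3 mm above the origin, carries a flat cream drawn shape of the nut blank (a 55 x 10 mm strip, centred, long side along the mat's x). Empty at the start.
- oil_bottle: Bystander: loose amber glass oil bottle standing on the bench beyond the mats, 44 mm in diameter, 110 mm high; origin at the centre of its underside.
- fret_hammer: Bystander: loose hammer lying on the bench beyond the mats, about 220 mm long along its x, 24 mm high; origin on the underside, x points to its brass head (62 mm across).
Mind the look-alikes: they are no part of the job. Of the things that look like the sanding_block, the larger one is meant. Leave any blue look-alike of the mat_file alone.

How it is judged:
On the way, in this order (a step that is already met when the one before it is completed fails the run):
1. one of the three tools has been set down, released, on the empty mat drawn for the nut blank (((x of fret_file in the frame of mat_nut between -0.09 and 0.09 m and y of fret_file in the frame of mat_nut between -0.036 and 0.036 m and z of fret_file in the frame of mat_nut between -0.002 and 0.008 m and angle between fret_file's own z axis and vertical below 0.1 rad and linear speed of fret_file below 0.02 m/s and angular speed of fret_file below 0.2 rad/s and contact force between the fingers and fret_file below 0.05 N) or (x of fret_rocker in the frame of mat_nut between -0.09 and 0.09 m and y of fret_rocker in the frame of mat_nut between -0.036 and 0.036 m and z of fret_rocker in the frame of mat_nut between -0.002 and 0.008 m and angle between fret_rocker's own z axis and vertical below 0.1 rad and linear speed of fret_rocker below 0.02 m/s and angular speed of fret_rocker below 0.2 rad/s and contact force between the fingers and fret_rocker below 0.05 N) or (x of sanding_block in the frame of mat_nut between -0.09 and 0.09 m and y of sanding_block in the frame of mat_nut between -0.036 and 0.036 m and z of sanding_block in the frame of mat_nut between -0.002 and 0.008 m and angle between sanding_block's own z axis and vertical below 0.1 rad and linear speed of sanding_block below 0.02 m/s and angular speed of sanding_block below 0.2 rad/s and contact force between the fingers and sanding_block below 0.05 N))), for 0.2 s.
2. file, rocker and sanding block each lie released on their own drawn shapes (x of fret_file in the frame of mat_file between -0.0545 and -0.0305 m and y of fret_file in the frame of mat_file between -0.012 and 0.012 m and angle between the x axis of fret_file and the x axis of mat_file, either way round below 0.22 rad and z of fret_file in the frame of mat_file between -0.002 and 0.008 m and angle between each of fret_file, fret_rocker, sanding_block's own z axis and vertical below 0.1 rad and linear speed of each of fret_file, fret_rocker, sanding_block below 0.02 m/s and angular speed of each of fret_file, fret_rocker, sanding_block below 0.2 rad/s and contact force between the fingers and fret_file below 0.05 N and x of mat_file in the frame of fret_file above 0 m and x of fret_rocker in the frame of mat_rocker between -0.035 and -0.011 m and y of fret_rocker in the frame of mat_rocker between -0.012 and 0.012 m and angle between the x axis of fret_rocker and the x axis of mat_rocker, either way round below 0.22 rad and z of fret_rocker in the frame of mat_rocker between -0.002 and 0.008 m and contact force between the fingers and fret_rocker below 0.05 N and x of mat_rocker in the frame of fret_rocker above 0 m and x of sanding_block in the frame of mat_block between -0.012 and 0.012 m and y of sanding_block in the frame of mat_block between -0.012 and 0.012 m and angle between the x axis of sanding_block and the x axis of mat_block, either way round below 0.22 rad and z of sanding_block in the frame of mat_block between -0.002 and 0.008 m and contact force between the fingers and sanding_block below 0.05 N), for 0.2 s.
3. then the nut blank lies released on its own drawn shape (x of nut_blank in the frame of mat_nut between -0.012 and 0.012 m and y of nut_blank in the frame of mat_nut between -0.012 and 0.012 m and angle between the x axis of nut_blank and the x axis of mat_nut, either way round below 0.22 rad and z of nut_blank in the frame of mat_nut between -0.002 and 0.008 m and angle between nut_blank's own z axis and vertical below 0.1 rad and linear speed of nut_blank below 0.02 m/s and angular speed of nut_blank below 0.2 rad/s and contact force between the fingers and nut_blank below 0.05 N), for 0.2 s.
At the end, for the whole second after the job is handed in: File, rocker, sanding block and nut blank each lie flat, released and at rest on their own mats, within 12 mm along and across the mat and 0.22 rad (about 12 degrees) of their drawn places, file and rocker handles pointing as drawn (all of step 2 and all of step 3); the robot touches nothing.
It fails at once if the oil bottle is shifted by more than 20 mm or tipped (distance of oil_bottle from where it was at the start of the episode above 0.02 m or angle between oil_bottle's own z axis and vertical above 0.3 rad).
It fails at once if the fret hammer is shifted by more than 20 mm (distance of fret_hammer from where it was at the start of the episode above 0.02 m).
It also fails if it takes over 115 s, if anything falls off the work surface, if the arm or the gripper's body presses on something with over 40 N, if the wrist force passes 120 N, or if a joint passes its speed limit or range.

## Robot

A 6-joint arm with a two-finger parallel gripper is mounted at the origin on the work surface. World frame = base frame: x ahead of the robot, y to its left, z up, the work surface at z = 0. Lengths are in m, angles in rad, forces in N, time in s.
With the tool pointing down it reaches from about 0.35 to 0.775 m from the base axis. Payload 7.3 kg.
Tool frame: the origin (TCP) lies at the very end of the fingers, on their centre line; the grasp point (between the pads) lies grip_point_offset behind it (grip_point_offset is the distance from the TCP to the grasp point, in m); z points along the fingers, y is the direction in which the jaws open and shut (so a half turn about z gives the same grasp; the last joint's range is limited). The gripper opens to 92 mm and grips with 3 to 60 N. Pads are 19 mm wide; open, the fingers measure 130 mm over their backs; the gripper's body (75 mm by 190 mm) begins 47 mm behind the grasp point.
Start: joints at [1.045, 0.342, 1.524, -0, 1.275, -0.146], TCP at [0.195, 0.488, 0.227] pointing down, gripper open.
Joint ranges: [-2.53, 2.53], [-0.77, 2.02], [0.04, 2.7], [-1, 4.14], [0.28, 2.66], [-3.11, 3.11]. Speed limits (rad/s): [2.57, 2.57, 3.14, 3.14, 3.14, 3.14].

## Interface

Orientations are given as [roll, pitch, yaw] about the fixed x, y, z axes, in that order (R = Rz(yaw) Ry(pitch) Rx(roll)).
In Python, from cell import * gives the robot as it stands.
- The arm moves only by the shell command python3 -m inch 'ROWS' [OPENING] [FORCE]. ROWS is JSON, a list that holds one entry, the list of rows, each a list of 4 numbers: the shift along the tool's x, y, z in mm, then the turn about the tool's z in rad. In form: [[[x, y, z, roll], ...]]. A call has 1 to 10 rows; each row shifts and turns the commanded pose from where the row before left it, along the tool's axes as they then stand; what a row does not reach is not made up. A row lasts 1/8 s, in which the tool goes at most 62.5 mm and 10.7 degrees, less where a joint would pass 70% of its speed; a pose out of reach is approached as far as the arm can. A call with a gripper value outside its range is refused whole. OPENING is the closure, from -1 (fully open) to 1 (shut), set as the call begins (- or left out, the last holds). The fingers move at their own pace and stop on an object; FORCE is the grip in N (left out, the last holds). Time passes only in rows, so rows that do not move let the fingers close. It gives the time, the measured TCP pose, the force and the opening at its end, in the units of the state.
- observe(): the state, without advancing time (a new reading comes with each control period).
- read_camera(name): name is "scene" or "top" or "wrist"; returns a dict with "img" (420x560x3 uint8, blue, green, red), "fx", "fy", "cx", "cy" (pixels), "eye" and "rotation" of the camera in the world; the wrist camera has in their place "T_tool_cam" (4x4, takes a point from camera to tool coordinates, whose origin is the TCP and whose axes are the flange's). Camera axes: x right, y down, z forward; pixel columns grow to the right and rows downward; lengths in m; the calibration is good to about 2 mm. The wrist camera is an equidistant fisheye: a pixel r from the principal point sees the ray r / f radians off the axis. A picture is of the moment at which its call begins: read the wrist's pose just before it. There is no depth.
- hand_in(): hands the job in, once; it reports no verdict.
Trained networks look in the newest picture that a camera, given by its name, has taken for a name from the list of things; names that differ only in an ending like _2 or _b are one class to them, and where a whole thing is asked for, a point or a joint stands for the part that bears it (a point fixed in the world has none). Each returns a list of dicts, best first, with "conf" (0 to 1); they miss things now and then, are a little off and sometimes report something else, mostly with a low value. They report only what shows in the picture. A call takes as long as a camera call. They do not tell look-alikes from the thing itself.
- boxes_of(camera, label): "at" ([row, column] in pixels, amid what is visible of it).
- place_of(camera, label): "at" ([row, column] in pixels: a listed point, or the origin of a listed thing).
The state is a dict: "time": time; "qpos": joint angles; "qvel": joint speeds; "joint_efforts": joint torques, N m; "tool_pos": TCP position; "tool_rot": TCP orientation; "contact_force": force on the tool from outside, world axes, zero at the start; "torque": the same for the moment, N m; "opening": finger opening in m.
Only numpy, scipy, OpenCV 4.12 (cv2) and the standard library are available. Lean on these libraries where they do the work, as an engineer would, in place of code of your own. Each camera call takes 0.05 s, during which the arm holds its last target. There are 200 camera calls.

## Working session

There is one attempt and no reset: what is moved stays moved. The work goes in short steps, Python scripts to look and compute and a shell command to move; the robot and the scene stay as the last step left them, time stands still between calls to the robot, and variables do not carry over. Pictures are saved under pics/ and viewed, about 12 in all and at most 16, crops included, and the job is handed in when it is done.

```bash
ls; mkdir -p pics; cat > h.py <<'E'
from cell import *
import cv2, numpy as np
def snap(name,fn=None):
    s=observe(); c=read_camera(name)
    if fn: cv2.imwrite('pics/'+fn,c['img'])
    return s,c
def ground(c,rc,z=0.0):
    R=np.array(c['rotation']);
    d=R@np.array([(rc[1]-c['cx'])/c['fx'],(rc[0]-c['cy'])/c['fy'],1.0])
    e=np.array(c['eye']); return e+d*(z-e[2])/d[2]
E
python3 - <<'E'
from h import *
print(observe())
for n in ('top','scene'):
    s,c=snap(n,n+'0.png')
    print(n,{k:v for k,v in c.items() if k!='img'})
    for l in ['fret_file','fret_rocker','sanding_block','nut_blank','mat_file','mat_rocker','mat_block','mat_nut','oil_bottle','fret_hammer']:
        for d in place_of(n,l)[:3]:
            print(l,round(d['conf'],2),np.round(d['at']),ground(c,d['at'],0.003).round(3))
E
```

```text
pics
{'time': 0.0, 'qpos': array([ 1.04499419e+00,  3.42708305e-01,  1.52501436e+00, -1.70314080e-05,
        1.27542442e+00, -1.46003737e-01]), 'qvel': array([ 0.0003682 , -0.0006625 ,  0.00134804,  0.00024699, -0.00096149,
       -0.00076174]), 'joint_efforts': array([ 1.00502239e-03, -4.31234658e+01, -2.44226503e+01,  7.18686660e-02,
        5.58083807e-02, -1.23327836e-04]), 'tool_pos': array([0.19441032, 0.48723076, 0.22605339]), 'tool_rot': array([-3.14005239e+00, -2.10034092e-04,  2.76179906e+00]), 'contact_force': array([ 0.25046512, -0.41870112,  0.00941247]), 'torque': array([ 0.02992255,  0.02879244, -0.0025    ]), 'opening': 0.09176054672098904}
top {'fx': 480.45536969721263, 'fy': 480.45536969721263, 'cx': 280.49011578573226, 'cy': 209.4171824143958, 'eye': array([0.39674491, 0.04287896, 1.26243527]), 'rotation': array([-3.02764443,  0.00551103, -1.56513902])}Traceback (most recent call last):
  File "<stdin>", line 8, in <module>
  File "h.py", line 10, in ground
    e=np.array(c['eye']); return e+d*(z-e[2])/d[2]
                                              ~^^^
IndexError: invalid index to scalar variable.
```

```bash
sed -i "s/R=np.array(c\['rotation'\]);/R=Rot.from_euler('xyz',c['rotation']).as_matrix()/; 2a from scipy.spatial.transform import Rotation as Rot" h.py
python3 - <<'E'
from h import *
for n in ('top','scene'):
    s,c=snap(n,n+'0.png')
    if n=='scene': print(n,{k:v for k,v in c.items() if k!='img'})
    for l in ['fret_file','fret_rocker','sanding_block','nut_blank','mat_file','mat_rocker','mat_block','mat_nut','oil_bottle','fret_hammer']:
        for d in place_of(n,l)[:3]:
            print(l,round(d['conf'],2),np.round(d['at']),ground(c,d['at'],0.003).round(3))
E
```

```text
fret_file 0.9 [232. 341.] [ 0.481 -0.108  0.003]
fret_rocker 0.74 [212. 197.] [0.534 0.272 0.003]
sanding_block 0.63 [280. 258.] [0.357 0.107 0.003]
nut_blank 0.4 [152. 306.] [ 0.697 -0.018  0.003]
mat_file 0.71 [220. 266.] [0.513 0.089 0.003]
mat_file 0.71 [276. 153.] [0.364 0.381 0.003]
mat_rocker 0.65 [214. 336.] [ 0.53  -0.095  0.003]
mat_block 0.63 [202. 196.] [0.56  0.274 0.003]
mat_nut 0.64 [222. 404.] [ 0.51  -0.275  0.003]
mat_nut 0.36 [220. 264.] [0.514 0.094 0.003]
oil_bottle 0.77 [155. 394.] [ 0.689 -0.253  0.003]
fret_hammer 0.83 [151. 200.] [0.697 0.268 0.003]
fret_hammer 0.28 [204. 196.] [0.553 0.273 0.003]
scene {'fx': 456.91445089851544, 'fy': 456.91445089851544, 'cx': 277.45736488948785, 'cy': 212.3003040668619, 'eye': array([ 1.13777335, -0.49248082,  0.55319506]), 'rotation': array([-2.10912562, -0.01054016,  0.85930268])}
fret_file 0.75 [254. 209.] [ 0.481 -0.101  0.003]
fret_rocker 0.88 [204. 352.] [0.53  0.277 0.003]
sanding_block 0.85 [230. 287.] [0.517 0.079 0.003]
sanding_block 0.61 [202. 255.] [0.371 0.103 0.003]
nut_blank 0.67 [292. 310.] [ 0.695 -0.027  0.003]
nut_blank 0.22 [210. 361.] [0.562 0.275 0.003]
nut_blank 0.18 [256. 208.] [ 0.484 -0.106  0.003]
mat_file 0.95 [171. 335.] [0.376 0.384 0.003]
mat_file 0.79 [230. 293.] [0.523 0.09  0.003]
mat_rocker 0.9 [264. 225.] [ 0.529 -0.097  0.003]
mat_rocker 0.43 [303. 138.] [ 0.522 -0.278  0.003]
mat_block 0.7 [209. 362.] [0.562 0.279 0.003]
mat_nut 0.76 [302. 135.] [ 0.515 -0.28   0.003]
mat_nut 0.35 [265. 224.] [ 0.53  -0.099  0.003]
mat_nut 0.26 [352. 203.] [ 0.691 -0.251  0.003]
oil_bottle 0.87 [352. 203.] [ 0.689 -0.25   0.003]
fret_hammer 0.87 [238. 408.] [0.707 0.259 0.003]
```

View pics/top0.png

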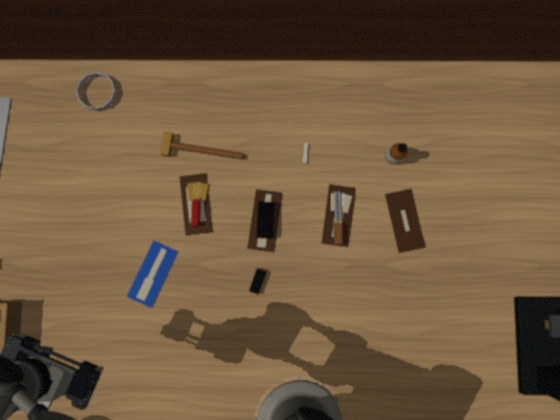

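View pics/scene0.png

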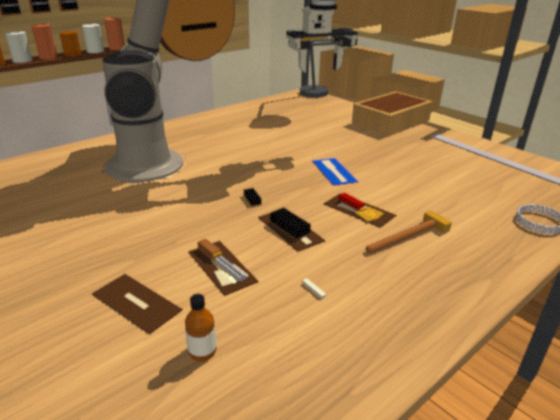

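```bash
python3 - <<'E'
from h import *
im=cv2.imread('pics/top0.png')
c=im[170:260,175:430]
c=cv2.resize(c,None,fx=3.1,fy=3.1,interpolation=cv2.INTER_CUBIC); c=cv2.convertScaleAbs(c,alpha=1.6,beta=15)
cv2.imwrite('pics/crop.png',c)
cc={'fx':480.455,'fy':480.455,'cx':280.49,'cy':209.417,'eye':[0.39674491,0.04287896,1.26243527],'rotation':[-3.02764443,0.00551103,-1.56513902]}
g=lambda r,co,z=.003: ground(cc,(r,co),z)[:2]
# mats: brown-dark mask
hsv=cv2.cvtColor(im,cv2.COLOR_BGR2HSV)
for n,(x0,x1,y0,y1) in dict(A=(172,220,165,242),B=(240,290,182,258),C=(315,362,178,253),D=(378,432,184,260)).items():
    sub=im[y0:y1,x0:x1].astype(int); 
    m=(sub.max(2)<85).astype(np.uint8)
    m=cv2.morphologyEx(m,cv2.MORPH_OPEN,np.ones((3,3)))
    p=cv2.findNonZero(m)
    w=np.array([g(q[0][1]+y0,q[0][0]+x0) for q in p],np.float32)
    r=cv2.minAreaRect(w); print(n,np.round(r[0],3),np.round(r[1],3),r[2])
E
```

```text
A [0.555 0.274] [0.157 0.071] 7.503549098968506
B [0.512 0.088] [0.078 0.156] 83.07796478271484
C [ 0.526 -0.103] [0.071 0.155] 82.5675048828125
D [ 0.514 -0.276] [0.157 0.07 ] 12.23546028137207
```

View pics/crop.png

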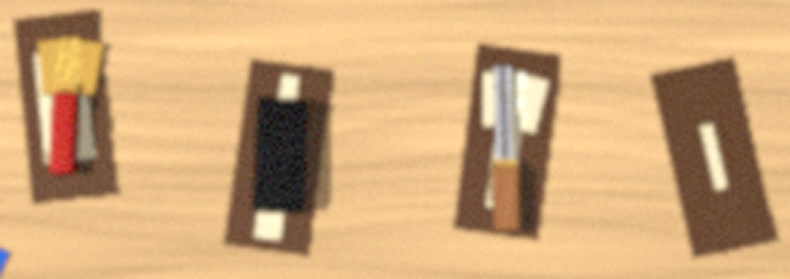

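```bash
cat >> h.py <<'E'
def plan(x,y,z,yaw):
    s=observe(); p=s['tool_pos']; R=Rot.from_euler('xyz',s['tool_rot']).as_matrix()
    d=R.T@(np.array([x,y,z])-p)*1000
    dy=(yaw-s['tool_rot'][2]+np.pi)%(2*np.pi)-np.pi
    print('t %.2f'%s['time'],'shift mm',d.round(1),'roll',round(-dy,3),'| q6',s['qpos'][5].round(2),'op',s['opening'].round(4))
def ortho(cx,cy,w,h,z,k=2,fn=None):
    """top-down picture of plane z from the wrist; up=+x, left=+y, k px/mm; w (along y), h (along x) in mm"""
    s,c=snap('wrist'); T=np.array(c['T_tool_cam']); R=Rot.from_euler('xyz',s['tool_rot']).as_matrix()
    W,H=int(w*k),int(h*k); u,v=np.meshgrid(np.arange(W),np.arange(H))
    P=np.stack([cx+(H/2-v)/k/1000,cy+(W/2-u)/k/1000,np.full(u.shape,z)],-1)
    q=((P-s['tool_pos'])@R-T[:3,3])@T[:3,:3]
    r=np.hypot(q[...,0],q[...,1]); th=np.arctan2(r,q[...,2])/np.maximum(r,1e-9)
    f=c['fx']
    im=cv2.remap(c['img'],(c['cx']+f*q[...,0]*th).astype(np.float32),(c['cy']+c['fy']*q[...,1]*th).astype(np.float32),cv2.INTER_CUBIC)
    if fn: cv2.imwrite('pics/'+fn,cv2.convertScaleAbs(im,alpha=1.6,beta=10))
    return im,lambda u,v:(cx+(H/2-v)/k/1000,cy+(W/2-u)/k/1000)
def rect(mask,fw,big=True):
    """minAreaRect of largest blob -> world centre, long/short mm, yaw deg of long side"""
    n,l,st,_=cv2.connectedComponentsWithStats(mask.astype(np.uint8))
    out=[]
    for i in sorted(range(1,n),key=lambda i:-st[i,4])[:3]:
        if st[i,4]<80: continue
        (a,b),(w,h),ang=cv2.minAreaRect(cv2.findNonZero((l==i).astype(np.uint8)))
        bx=cv2.boxPoints(((a,b),(w,h),ang)); e=[bx[1]-bx[0],bx[2]-bx[1]]; e=max(e,key=np.linalg.norm)
        yaw=np.degrees(np.arctan2(-e[0],-e[1])); yaw=(yaw+90)%180-90
        out.append((np.round(fw(a,b),4),np.round(sorted((w,h))[::-1],1),round(yaw,1)))
    return out
E
python3 -m inch '[[[-45,-26,-5,0],[-50,-28,-5,0],[-50,-28,-5,0],[-50,-28,-5,0],[-50,-28,-4,0],[-50,-28,0,0],[-50,-28,0,0],[-50,-28,0,-0.13],[-46,-30,0,-0.13],[0,0,0,0]]]' -1
python3 - <<'E'
from h import *
import cell
im,fw=ortho(0.53,0,740,400,0.003,1,'o1.png')
plan(0.515,0.088,0.25,np.pi-0.12)
E
```

```text
time: 2.45
tool_pos: [0.5182, 0.0917, 0.2501]
tool_rot: [-3.141, 0.0, 3.018]
contact_force: [0.4, 0.8, -0.2]
opening: 0.0917Traceback (most recent call last):
  File "<stdin>", line 4, in <module>
  File "h.py", line 16, in plan
    print('t %.2f'%s['time'],'shift mm',d.round(1),'roll',round(-dy,3),'| q6',s['qpos'][5].round(2),'op',s['opening'].round(4))
                                                                                                         ^^^^^^^^^^^^^^^^^^
AttributeError: 'float' object has no attribute 'round'
```

View pics/o1.png

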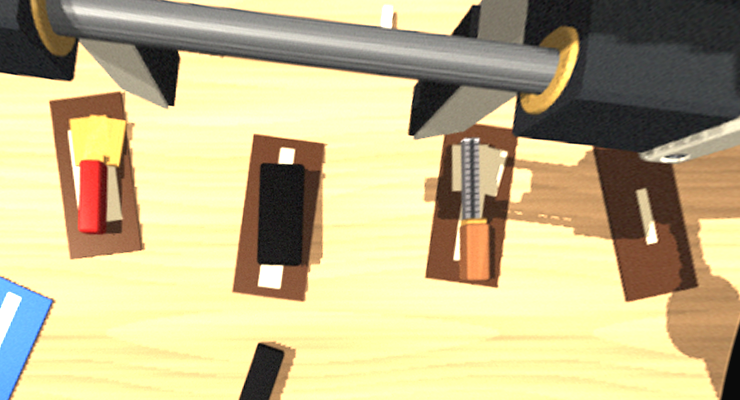

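```bash
sed -i "s/s\['opening'\].round(4)/round(s['opening'],4)/" h.py
python3 - <<'E'
from h import *
im,fw=ortho(0.51,0.088,120,190,0.030,2)
print(rect(im.max(2)<45,fw))
im,fw=ortho(0.51,0.088,120,200,0.003,2)
h=cv2.cvtColor(im,cv2.COLOR_BGR2HSV)
print('mat',rect(im.max(2)<130,fw))
import cell; print(getattr(cell,'grip_point_offset',None))
E
```

```text
[(array([0.5111, 0.0831]), array([190.7, 111.2]), np.float32(-1.8))]
mat [(array([0.5121, 0.0851]), array([320.3, 169.8]), np.float32(-7.7))]
0.0188
```

```bash
python3 - <<'E'
from h import *
plan(0.511,0.0885,0.007,np.pi-0.03)
E
```

```text
t 2.60 shift mm [  3.7  -7.2 243.6] roll -0.091 | q6 -1.41 op 0.0917
```

```bash
python3 -m inch '[[[4,-7,0,-0.09],[0,0,60,0],[0,0,60,0],[0,0,50,0],[0,0,0,0]]]' -1
python3 - <<'E'
from h import *
plan(0.511,0.0885,0.007,np.pi-0.03); print(observe()['tool_pos'])
E
```

```text
time: 3.22
tool_pos: [0.5083, 0.0893, 0.0782]
tool_rot: [-3.141, -0.008, 3.113]
contact_force: [-0.5, -1.0, 0.2]
opening: 0.0919
t 3.23 shift mm [-3.3 -0.7 71.2] roll 0.002 | q6 -1.52 op 0.0919
[0.50828577 0.08927027 0.07824044]
```

```bash
python3 -m inch '[[[0,0,36,0],[0,0,36,0],[0,0,0,0],[0,0,0,0]]]' -1
python3 - <<'E'
from h import *
plan(0.511,0.0885,0.007,np.pi-0.03); print(observe()['tool_pos'])
E
python3 -m inch '[[[0,0,0,0],[0,0,0,0],[0,0,0,0],[0,0,0,0],[0,0,0,0],[0,0,0,0]]]' 1 20
python3 -m inch '[[[0,0,-30,0],[0,0,-50,0],[0,0,-50,0],[0,0,0,0],[0,0,0,0]]]'
python3 - <<'E'
from h import *
plan(0.514,-0.276,0.12,np.pi+0.213); print(observe()['tool_pos'])
E
```

```text
time: 3.72
tool_pos: [0.5131, 0.0886, 0.0112]
tool_rot: [3.141, 0.004, 3.112]
contact_force: [0.2, -0.7, -0.6]
opening: 0.0919
t 3.73 shift mm [ 2.1 -0.1  4.2] roll 0.001 | q6 -1.52 op 0.0919
[0.51312646 0.08856985 0.01122831]
time: 4.47
tool_pos: [0.5115, 0.0882, 0.0087]
tool_rot: [3.141, -0.0, 3.112]
contact_force: [0.7, 0.6, 0.1]
opening: 0.0417
time: 5.1
tool_pos: [0.5109, 0.0881, 0.138]
tool_rot: [-3.142, -0.001, 3.112]
contact_force: [-0.0, -0.2, -1.5]
opening: 0.0422
t 5.10 shift mm [ -14.  -363.8   18. ] roll -0.243 | q6 -1.52 op 0.0422
[0.51085336 0.08805531 0.13798907]
```

```bash
python3 -m inch '[[[0,-45,0,0],[-2,-53,0,0],[-2,-53,0,0],[-2,-53,0,0],[-2,-53,0,0],[-2,-53,0,0],[-4,-54,0,-0.12],[0,0,0,-0.123],[0,0,0,0],[0,0,0,0]]]'
python3 - <<'E'
from h import *
print(observe()['tool_pos']);plan(0.514,-0.276,0.010,np.pi+0.213)
im,fw=ortho(0.514,-0.276,200,240,0.003,2.5,'o2.png')
E
```

```text
time: 6.35
tool_pos: [0.5142, -0.2752, 0.1375]
tool_rot: [3.14, -0.002, -2.93]
contact_force: [0.3, 0.3, -1.0]
opening: 0.0418
[ 0.51421619 -0.27524501  0.13749765]
t 6.35 shift mm [  0.2  -0.9 127.5] roll -0.001 | q6 -2.41 op 0.0418
```

View pics/o2.png

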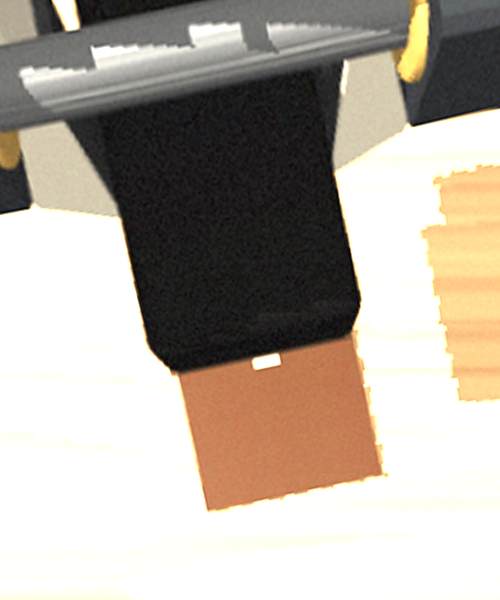

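```bash
python3 -m inch '[[[0,0,40,0],[0,0,50,0],[0,0,30,0],[0,0,7,0],[0,0,0,0],[0,0,0,0]]]'
python3 -m inch '[[[0,0,0,0],[0,0,0,0],[0,0,0,0],[0,0,0,0]]]' -1
python3 -m inch '[[[0,0,-40,0],[0,0,-60,0],[0,0,-60,0],[0,0,-60,0]]]'
python3 - <<'E'
from h import *
print(observe()['tool_pos']);plan(0.49,-0.10,0.23,np.pi)
E
```

```text
time: 7.15
tool_pos: [0.5157, -0.2766, 0.0133]
tool_rot: [-3.14, 0.002, -2.928]
contact_force: [-0.5, 0.2, -1.0]
opening: 0.042
time: 7.65
tool_pos: [0.5147, -0.2762, 0.0118]
tool_rot: [-3.142, 0.0, -2.928]
contact_force: [0.4, 0.4, 0.1]
opening: 0.0771
time: 8.15
tool_pos: [0.5144, -0.276, 0.2337]
tool_rot: [-3.142, 0.0, -2.928]
contact_force: [0.1, 0.4, -0.2]
opening: 0.0921
[ 0.51440075 -0.2760055   0.23371695]
t 8.15 shift mm [-13.4 177.2   3.7] roll 0.213 | q6 -2.41 op 0.0921
```

```bash
python3 -m inch '[[[0,40,0,0],[-4,46,0,0],[-5,46,0,0],[-4,46,0,0],[0,0,0,0.11],[0,0,0,0.1],[0,0,0,0],[0,0,0,0]]]'
python3 - <<'E'
from h import *
print(observe()['tool_pos'])
im,fw=ortho(0.525,-0.10,120,190,0.023,3)
im2,_=ortho(0.525,-0.10,130,190,0.003,3)
cv2.imwrite('pics/o3.png',cv2.convertScaleAbs(np.hstack([im,im2]),alpha=1.3))
for d in place_of('wrist','fret_file'): print(d)
s,c=snap('wrist')
h=cv2.cvtColor(im,cv2.COLOR_BGR2HSV); print(h[400,190],h[450,190])
plan(.49,-.108,.12,np.pi)
for nm,z,p in (('D',.03,(.514,-.276)),):
    i3,f3=ortho(*p,150,190,z,2); print(rect(i3.max(2)<45,f3))
E
```

```text
time: 9.15
tool_pos: [0.4897, -0.0996, 0.2317]
tool_rot: [3.141, -0.0, -3.137]
contact_force: [0.2, 0.1, 0.4]
opening: 0.0915
[ 0.48966911 -0.09955264  0.23166974]
{'at': [171.0, 283.1], 'conf': 0.76}
[ 12 170 165] [ 12 169 166]
t 9.35 shift mm [ -0.3  -8.4 111.6] roll 0.004 | q6 -1.93 op 0.0919
[(array([ 0.5114, -0.2635]), array([196.7, 135.2]), np.float32(12.0)), (array([ 0.592 , -0.3235]), array([108.,  68.]), np.float32(-90.0)), (array([ 0.5941, -0.214 ]), array([115.1,  58.2]), np.float32(-36.0))]
```

View pics/o3.png

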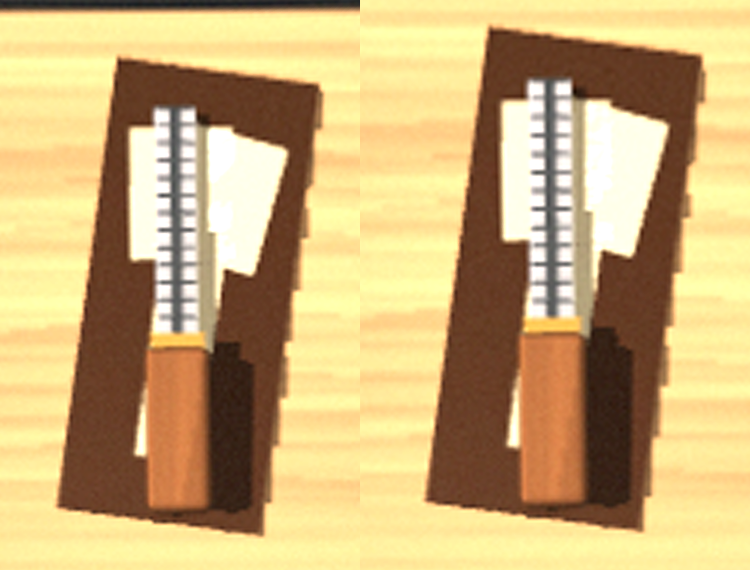

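```bash
python3 -m inch '[[[-6,0,40,0],[0,0,60,0],[0,0,60,0],[0,0,40,0],[0,0,25,0],[0,0,1,0],[0,0,0,0],[0,0,0,0]]]'
python3 - <<'E'
from h import *
print(observe()['tool_pos']);plan(0.496,-0.0995,0.005,np.pi+.01)
E
```

```text
time: 10.4
tool_pos: [0.4966, -0.0997, 0.007]
tool_rot: [-3.141, 0.003, -3.138]
contact_force: [0.0, 0.2, 0.3]
opening: 0.092
[ 0.49664559 -0.09974325  0.0070366 ]
t 10.40 shift mm [0.6 0.2 2. ] roll -0.007 | q6 -1.92 op 0.092
```

```bash
python3 -m inch '[[[0,0,2,0],[0,0,0,0],[0,0,0,0],[0,0,0,0],[0,0,0,0],[0,0,0,0]]]' 1 25
python3 -m inch '[[[0,0,-30,0],[0,0,-50,0],[0,0,-60,0],[0,0,-60,0],[0,0,0,0]]]'
python3 - <<'E'
from h import *
print(observe()['tool_pos']);plan(.4888,.0927,.2,np.pi-.134)
E
```

```text
time: 11.15
tool_pos: [0.4957, -0.0994, 0.0037]
tool_rot: [3.141, -0.0, -3.138]
contact_force: [0.5, 0.6, -0.3]
opening: 0.0362
time: 11.78
tool_pos: [0.4981, -0.1002, 0.2085]
tool_rot: [-3.138, 0.01, -3.138]
contact_force: [-0.1, -0.6, -1.0]
opening: 0.0005
[ 0.49810161 -0.10022697  0.20851445]
t 11.78 shift mm [  8.7 193.    7.8] roll 0.137 | q6 -1.92 op 0.0005
```

```bash
python3 -m inch '[[[0,0,0,0],[0,0,0,0],[0,0,0,0],[0,0,0,0],[0,0,0,0],[0,0,0,0],[0,0,0,0],[0,0,0,0]]]' -1
python3 - <<'E'
from h import *
print(observe()['tool_pos'])
im,fw=ortho(0.525,-0.10,120,190,0.023,3)
im2,_=ortho(0.525,-0.10,130,190,0.003,3)
cv2.imwrite('pics/o4.png',cv2.convertScaleAbs(np.hstack([im,im2]),alpha=1.3))
E
```

```text
time: 12.78
tool_pos: [0.4957, -0.0994, 0.2038]
tool_rot: [3.142, 0.0, -3.138]
contact_force: [-0.7, -0.8, 0.2]
opening: 0.0755
[ 0.4957196  -0.09942742  0.20376431]
```

View pics/o4.png

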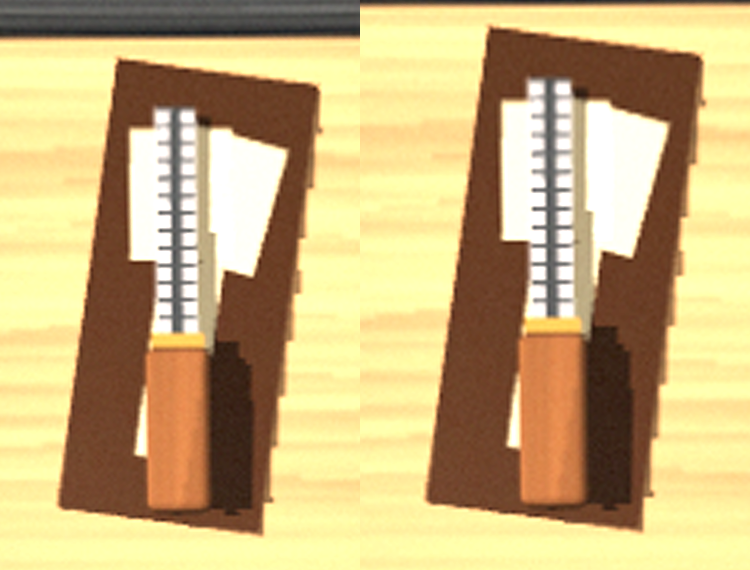

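The file did not move: the first grip closed too late (the handle is still at about (180,425) px in the left panel). I'll go down again and give the fingers longer to close.

```bash
python3 -m inch '[[[0,0,50,0],[0,0,60,0],[0,0,55,0],[0,0,34,0],[0,0,0,0],[0,0,0,0]]]' -1
python3 -m inch '[[[0,0,0,0],[0,0,0,0],[0,0,0,0],[0,0,0,0],[0,0,0,0],[0,0,0,0],[0,0,0,0],[0,0,0,0],[0,0,0,0],[0,0,0,0]]]' 1 25
python3 - <<'E'
from h import *
print(observe()['tool_pos'], observe()['opening'])
E
```

```text
time: 13.62
tool_pos: [0.4959, -0.0995, 0.0049]
tool_rot: [3.142, 0.0, -3.138]
contact_force: [-0.6, 0.4, 0.2]
opening: 0.0918
time: 14.88
tool_pos: [0.4957, -0.0994, 0.0047]
tool_rot: [3.141, 0.0, -3.138]
contact_force: [0.2, 0.6, -0.2]
opening: 0.0217
[ 0.49571525 -0.09937381  0.00469393] 0.02167720673612577
```

```bash
python3 -m inch '[[[0,0,-20,0],[0,0,-35,0],[0,0,-45,0],[0,0,-50,0],[2,42,0,0],[2,50,0,0],[2,50,0,0],[2,50,0,0.07],[0,0,0,0.067],[0,0,0,0]]]'
python3 -m inch '[[[0,0,0,0],[0,0,0,0]]]'
python3 - <<'E'
from h import *
print(observe()['tool_pos'])
plan(.4882,.0928,.0065,np.pi-.134)
im,_=ortho(0.5125,0.09,130,190,0.003,3)
im2,_=ortho(0.5125,0.09,120,190,0.15,3)
cv2.imwrite('pics/o5.png',cv2.convertScaleAbs(np.hstack([im,im2]),alpha=1.3))
E
```

```text
time: 16.12
tool_pos: [0.4868, 0.093, 0.1546]
tool_rot: [-3.141, -0.0, 3.01]
contact_force: [-0.7, 0.2, -0.6]
opening: 0.0218
time: 16.38
tool_pos: [0.4872, 0.0919, 0.1547]
tool_rot: [3.142, -0.0, 3.007]
contact_force: [0.4, -0.7, -0.8]
opening: 0.022
[0.48715482 0.09192438 0.15467572]
t 16.38 shift mm [ -0.9   1.  148.2] roll -0.0 | q6 -1.4 op 0.022
```

View pics/o5.png

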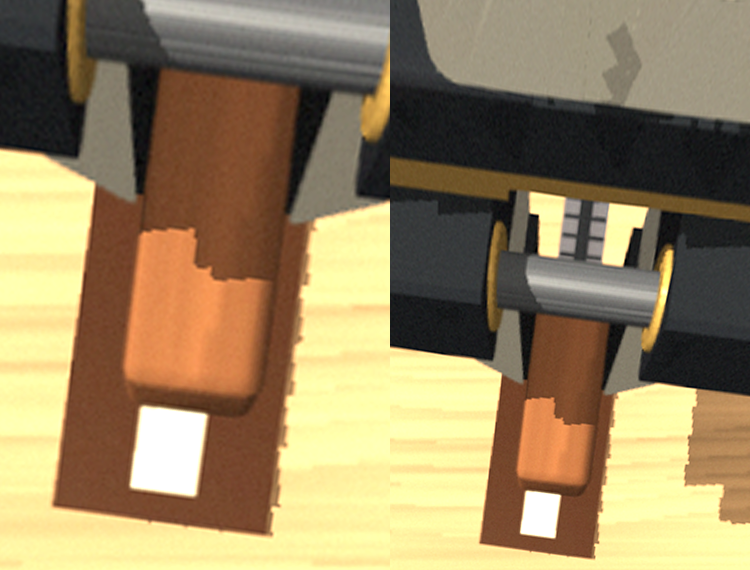

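```bash
python3 -m inch '[[[-2,1.7,35,0],[0,0,50,0],[0,0,40,0],[0,0,16,0],[0,0,7,0],[0,0,0,0],[0,0,0,0]]]'
python3 -m inch '[[[0,0,0.5,0],[0,0,0,0],[0,0,0,0],[0,0,0,0],[0,0,0,0]]]' -1
python3 -m inch '[[[0,0,-30,0],[0,0,-60,0],[0,0,-60,0],[0,0,-60,0],[0,0,-20,0],[0,0,0,0]]]'
python3 - <<'E'
from h import *
print(observe()['tool_pos'])
im,_=ortho(0.5125,0.09,130,190,0.003,3)
im2,_=ortho(0.5125,0.09,120,190,0.023,3)
cv2.imwrite('pics/o6.png',cv2.convertScaleAbs(np.hstack([im,im2]),alpha=1.3))
plan(.53,.275,.23,np.pi+.04)
E
```

```text
time: 17.35
tool_pos: [0.49, 0.0939, 0.0076]
tool_rot: [3.141, 0.002, 3.008]
contact_force: [-0.7, -0.9, -0.6]
opening: 0.0216
time: 17.98
tool_pos: [0.4893, 0.094, 0.0062]
tool_rot: [3.142, 0.0, 3.008]
contact_force: [0.4, -0.6, -0.1]
opening: 0.0672
time: 18.73
tool_pos: [0.49, 0.094, 0.2376]
tool_rot: [3.141, 0.004, 3.008]
contact_force: [0.1, 0.2, -1.1]
opening: 0.0919
[0.4899686  0.09400209 0.23763815]
t 18.82 shift mm [-16.8 185.    4.9] roll -0.174 | q6 -1.4 op 0.0917
```

View pics/o6.png

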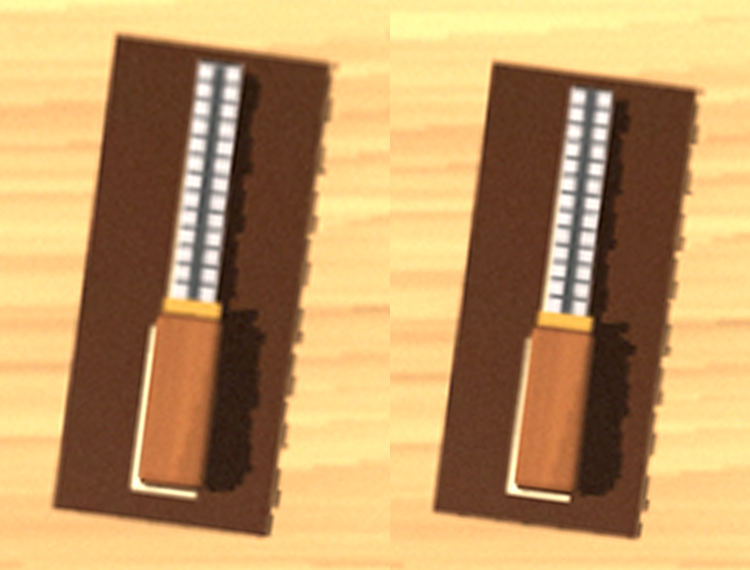

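```bash
python3 -m inch '[[[-2,40,0,0],[-5,48,0,0],[-5,48,0,0],[-5,49,0,0],[0,0,0,-0.09],[0,0,0,-0.085],[0,0,0,0],[0,0,0,0]]]'
python3 - <<'E'
from h import *
print(observe()['tool_pos'],observe()['tool_rot'])
im,_=ortho(0.555,0.274,120,190,0.003,3)
im2,_=ortho(0.555,0.274,120,190,0.023,3)
cv2.imwrite('pics/o7.png',cv2.convertScaleAbs(np.hstack([im,im2]),alpha=1.3))
E
```

```text
time: 19.82
tool_pos: [0.5305, 0.2748, 0.2351]
tool_rot: [-3.141, -0.002, -3.102]
contact_force: [0.5, 0.8, 0.7]
opening: 0.0921
[0.53053622 0.27477343 0.23509645] [-3.14104949e+00 -1.86007858e-03 -3.10227738e+00]
```

View pics/o7.png

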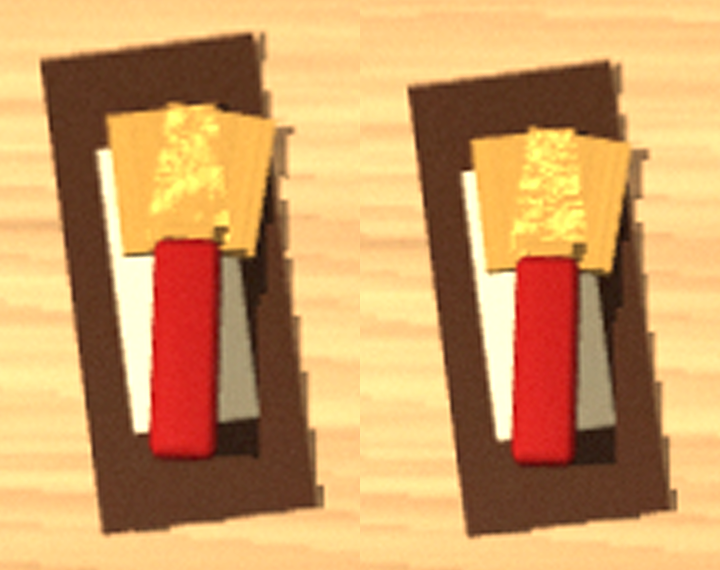

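```bash
python3 -m inch '[[[-17,-3.5,20,0],[0,0,50,0.06],[0,0,60,0],[0,0,60,0],[0,0,30,0],[0,0,10,0],[0,0,0,0],[0,0,0,0]]]'
python3 - <<'E'
from h import *
print(observe()['tool_pos']);plan(0.5477,0.272,0.005,np.pi-.02)
E
```

```text
time: 20.92
tool_pos: [0.5491, 0.2727, 0.008]
tool_rot: [3.14, 0.003, 3.123]
contact_force: [0.0, -0.5, -0.2]
opening: 0.0917
[0.54914122 0.27267495 0.00803527]
t 20.93 shift mm [ 1.4 -0.7  3. ] roll 0.001 | q6 -1.22 op 0.0917
```

```bash
python3 -m inch '[[[0,0,0,0],[0,0,0,0],[0,0,0,0],[0,0,0,0],[0,0,0,0],[0,0,0,0],[0,0,0,0],[0,0,0,0],[0,0,0,0],[0,0,0,0]]]' 1 25
python3 - <<'E'
from h import *
print(observe()['tool_pos'],observe()['tool_rot']); 
m=np.array([.527,-.1036]); a=-.131; u=np.array([np.cos(a),np.sin(a)])
t=m+(-.023+observe()['tool_pos'][0]-.5297)*u; print(t)
plan(*t,.15,np.pi+a+.02)
E
```

```text
time: 22.18
tool_pos: [0.548, 0.2723, 0.0062]
tool_rot: [3.142, 0.0, 3.123]
contact_force: [0.1, -0.4, -1.1]
opening: 0.0219
[0.54796286 0.27226381 0.0061981 ] [3.14152145e+00 8.86705888e-06 3.12279618e+00]
[ 0.52230345 -0.10298121]
t 22.18 shift mm [  18.6 -375.7 -143.8] roll 0.092 | q6 -1.22 op 0.0219
```

```bash
python3 -m inch '[[[0,0,-20,0],[0,0,-35,0],[0,0,-45,0],[0,0,-44,0],[2,-42,0,0],[3,-55,0,0],[3,-55,0,0],[3,-55,0,0],[3,-55,0,0],[3,-55,0,0]]]'
python3 -m inch '[[[2,-58.7,0,0.05],[0,0,0,0.062],[0,0,0,0],[0,0,0,0]]]'
python3 - <<'E'
from h import *
print(observe()['tool_pos'])
plan(.5223,-.103,.0075,np.pi-.131)
im,_=ortho(0.527,-.1036,130,190,0.003,3)
im2,_=ortho(0.527,-.1036,120,190,0.17,3)
cv2.imwrite('pics/o8.png',cv2.convertScaleAbs(np.hstack([im,im2]),alpha=1.3))
E
```

```text
time: 23.42
tool_pos: [0.5245, -0.0461, 0.1502]
tool_rot: [3.141, 0.0, 3.123]
contact_force: [0.2, -0.2, -0.9]
opening: 0.0217
time: 23.92
tool_pos: [0.5218, -0.1024, 0.1501]
tool_rot: [3.141, -0.0, 3.013]
contact_force: [0.0, 0.2, -0.2]
opening: 0.0216
[ 0.52181581 -0.10236547  0.15011894]
t 23.93 shift mm [ -0.6  -0.6 142.6] roll 0.002 | q6 -1.78 op 0.0216
```

View pics/o8.png

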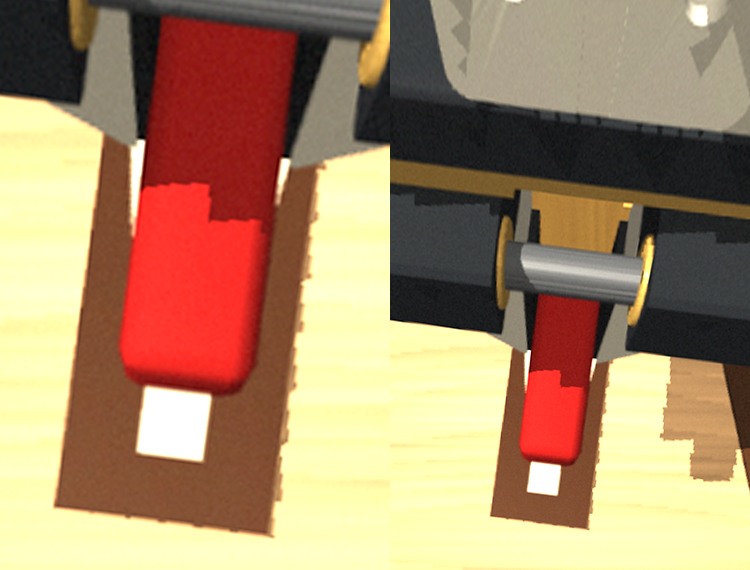

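```bash
python3 -m inch '[[[-1,-0.6,35,0],[0,0,50,0],[0,0,35,0],[0,0,16,0],[0,0,7,0],[0,0,0,0],[0,0,0,0]]]'
python3 -m inch '[[[0,0,0,0],[0,0,0,0],[0,0,0,0],[0,0,0,0],[0,0,0,0]]]' -1
python3 -m inch '[[[0,0,-30,0],[0,0,-60,0],[0,0,-60,0],[0,0,-60,0],[0,0,-20,0],[0,0,0,0]]]'
python3 - <<'E'
from h import *
print(observe()['tool_pos'])
im,_=ortho(0.527,-.1036,120,190,0.003,3)
im2,_=ortho(0.514,-.276,120,190,0.030,3)
cv2.imwrite('pics/o9.png',cv2.convertScaleAbs(np.hstack([im,im2]),alpha=1.3))
plan(.5144,-.276,.23,np.pi+.213)
E
```

```text
time: 24.9
tool_pos: [0.5237, -0.104, 0.0084]
tool_rot: [-3.141, 0.002, 3.011]
contact_force: [0.5, -0.1, -0.7]
opening: 0.0217
time: 25.52
tool_pos: [0.5228, -0.1038, 0.0072]
tool_rot: [3.142, 0.0, 3.011]
contact_force: [0.2, -0.1, -0.0]
opening: 0.0671
time: 26.28
tool_pos: [0.5235, -0.104, 0.2387]
tool_rot: [-3.141, 0.004, 3.011]
contact_force: [0.1, 0.1, -0.5]
opening: 0.0917
[ 0.52347557 -0.10396046  0.23870834]
t 26.38 shift mm [ -14.8 -172.     5.8] roll -0.344 | q6 -1.78 op 0.0918
```

View pics/o9.png

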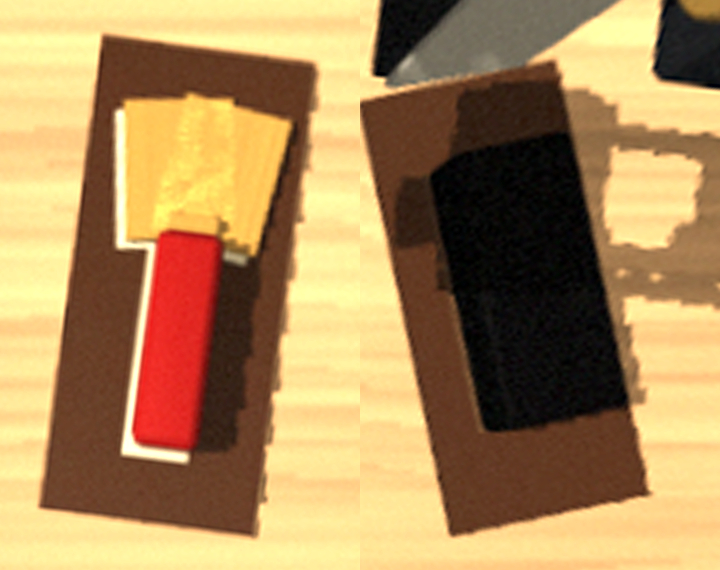

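```bash
python3 -m inch '[[[-3,-40,0,0],[-4,-48,0,0],[-4,-48,0,0],[-4,-36,0,0],[0,0,0,-0.17],[0,0,0,-0.174],[0,0,40,0],[0,0,60,0],[0,0,60,0],[0,0,0,0]]]'
python3 - <<'E'
from h import *
plan(.5147,-.2755,.009,np.pi+.213)
E
```

```text
time: 27.62
tool_pos: [0.5115, -0.2736, 0.0713]
tool_rot: [3.131, -0.009, -2.928]
contact_force: [-0.3, 0.3, 0.5]
opening: 0.092
t 27.62 shift mm [-3.3 -3.2 62.2] roll 0.0 | q6 -2.41 op 0.092
```

```bash
python3 -m inch '[[[0,0,30,0],[0,0,26,0],[0,0,0,0],[0,0,0,0]]]'
python3 -m inch '[[[0,0,0,0],[0,0,0,0],[0,0,0,0],[0,0,0,0],[0,0,0,0],[0,0,0,0],[0,0,0,0],[0,0,0,0]]]' 1 20
python3 - <<'E'
from h import *
print(observe()['tool_pos'])
plan(.5554,.2746,.14,np.pi+.132)
E
```

```text
time: 28.12
tool_pos: [0.5164, -0.277, 0.0232]
tool_rot: [-3.14, 0.002, -2.928]
contact_force: [0.1, 0.6, 0.6]
opening: 0.0919
time: 29.12
tool_pos: [0.5152, -0.2762, 0.0211]
tool_rot: [3.141, 0.0, -2.928]
contact_force: [0.2, 0.2, -0.7]
opening: 0.0415
[ 0.51524363 -0.27623535  0.02114965]
t 29.12 shift mm [-155.8  529.9 -118.8] roll 0.081 | q6 -2.41 op 0.0415
```

```bash
python3 -m inch '[[[0,0,0,0],[0,0,0,0],[0,0,12,0],[0,0,0,0],[0,0,0,0]]]' -1
python3 -m inch '[[[0,0,0,0],[0,0,0,0],[0,0,0,0],[0,0,0,0],[0,0,0,0],[0,0,0,0],[0,0,0,0]]]' 1 20
python3 - <<'E'
from h import *
print(observe()['tool_pos'])
plan(.5554,.2746,.14,np.pi+.132)
E
```

```text
time: 29.75
tool_pos: [0.5151, -0.2761, 0.0088]
tool_rot: [3.141, -0.0, -2.928]
contact_force: [-0.4, 0.1, -0.6]
opening: 0.0868
time: 30.62
tool_pos: [0.5153, -0.2762, 0.0092]
tool_rot: [3.142, 0.0, -2.928]
contact_force: [-0.8, -0.2, 0.6]
opening: 0.0417
[ 0.5152851  -0.27619967  0.00921892]
t 30.62 shift mm [-155.8  529.8 -130.7] roll 0.081 | q6 -2.41 op 0.0417
```

```bash
python3 -m inch '[[[0,0,-25,0],[0,0,-50,0],[0,0,-56,0],[-10,34,0,0],[-15,51,0,0],[-15,51,0,0],[-15,51,0,0],[-15,51,0,0],[-15,51,0,0],[-15,51,0,0]]]'
python3 -m inch '[[[-15,51,0,0],[-15,51,0,0],[-15,51,0,0],[-11,37,0,0],[0,0,0,0.081],[0,0,0,0],[0,0,0,0]]]'
python3 - <<'E'
from h import *
print(observe()['tool_pos'])
plan(.5554,.2746,.0115,np.pi+.132)
E
```

```text
time: 31.88
tool_pos: [0.5409, 0.0789, 0.1402]
tool_rot: [3.142, 0.0, -2.928]
contact_force: [0.8, -0.1, -1.2]
opening: 0.0418
time: 32.75
tool_pos: [0.5555, 0.2743, 0.1401]
tool_rot: [-3.141, -0.0, -3.009]
contact_force: [-0.6, -0.1, -0.5]
opening: 0.0421
[0.55552615 0.27425281 0.14009266]
t 32.75 shift mm [  0.    0.4 128.6] roll 0.001 | q6 -1.37 op 0.0421
```

```bash
python3 -m inch '[[[0,0,35,0],[0,0,50,0],[0,0,28,0],[0,0,11,0],[0,0,6,0],[0,0,0,0],[0,0,0,0]]]'
python3 -m inch '[[[0,0,0,0],[0,0,0,0],[0,0,0,0],[0,0,0,0],[0,0,0,0]]]' -1
python3 -m inch '[[[0,0,-30,0],[0,0,-60,0],[0,0,-60,0],[0,0,-60,0],[0,0,-10,0],[0,0,0,0]]]'
python3 - <<'E'
from h import *
print(observe()['tool_pos'])
im,_=ortho(0.555,.274,120,190,0.003,3)
im2,_=ortho(0.555,.274,120,190,0.030,3)
cv2.imwrite('pics/o10.png',cv2.convertScaleAbs(np.hstack([im,im2]),alpha=1.3))
plan(.66,-.02,.23,np.pi)
E
```

```text
time: 33.62
tool_pos: [0.5564, 0.275, 0.0115]
tool_rot: [3.141, 0.002, -3.009]
contact_force: [-0.2, 0.6, -1.4]
opening: 0.042
time: 34.25
tool_pos: [0.5556, 0.2748, 0.0102]
tool_rot: [3.142, -0.0, -3.009]
contact_force: [-0.3, -0.2, 0.4]
opening: 0.0873
time: 35.0
tool_pos: [0.5556, 0.2748, 0.2304]
tool_rot: [3.141, 0.001, -3.009]
contact_force: [0.2, 0.0, -0.5]
opening: 0.0917
[0.5555806  0.27475501 0.23041235]
t 35.10 shift mm [ -65.5 -305.7   -1.9] roll 0.132 | q6 -1.37 op 0.0919
```

View pics/o10.png

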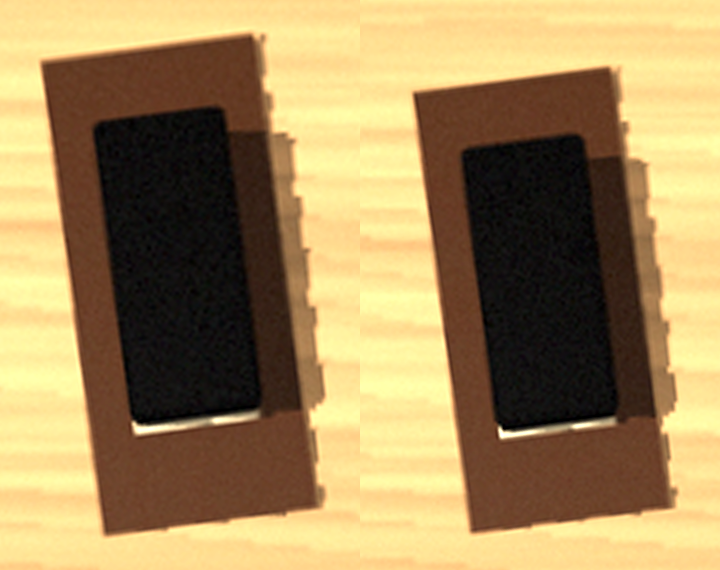

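```bash
python3 -m inch '[[[-9,-38,0,0],[-11,-53,0,0],[-11,-53,0,0],[-11,-53,0,0],[-11,-53,0,0],[-12,-55.7,0,0.07],[0,0,0,0.062],[0,0,0,0],[0,0,0,0]]]'
python3 - <<'E'
from h import *
print(observe()['tool_pos'],observe()['tool_rot'][2])
im,fw=ortho(0.69,-.02,120,150,0.009,4)
print(rect((im.min(2)>140)&(cv2.cvtColor(im,cv2.COLOR_BGR2HSV)[...,1]<60),fw))
cv2.imwrite('pics/o11.png',cv2.convertScaleAbs(im,alpha=1.0))
for d in place_of('wrist','nut_blank'): print(d)
E
```

```text
time: 36.22
tool_pos: [0.6598, -0.019, 0.229]
tool_rot: [3.141, -0.002, -3.139]
contact_force: [-0.2, -0.3, 0.6]
opening: 0.0915
[ 0.65983903 -0.01896775  0.22901401] -3.139293836505567
[(array([ 0.694 , -0.0146]), array([218.9,  38.4]), np.float32(-4.1))]
{'at': [204.7, 287.6], 'conf': 0.87}
```

View pics/o11.png

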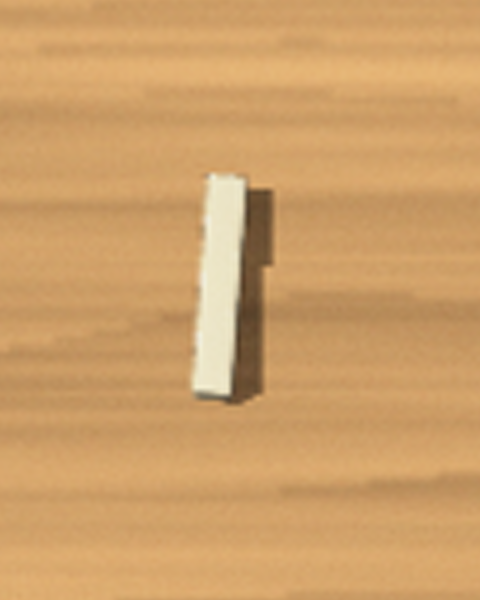

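```bash
python3 -m inch '[[[-34,4.4,10,0.074],[0,0,50,0],[0,0,60,0],[0,0,60,0],[0,0,27,0],[0,0,0,0],[0,0,0,0],[0,0,0,0]]]' 0.2
python3 - <<'E'
from h import *
print(observe()['tool_pos'])
plan(.694,-.0146,.002,np.pi-.072)
E
```

```text
time: 37.33
tool_pos: [0.6956, -0.0153, 0.0256]
tool_rot: [-3.141, 0.004, 3.068]
contact_force: [0.8, -0.2, -0.6]
opening: 0.037
[ 0.69560214 -0.0152793   0.02559987]
t 37.33 shift mm [ 1.7  0.6 23.6] roll -0.001 | q6 -1.63 op 0.037
```

```bash
python3 -m inch '[[[0,0,12,0],[0,0,8,0],[0,0,0,0],[0,0,0,0],[0,0,0,0]]]'
python3 - <<'E'
from h import *
print(observe()['tool_pos'])
plan(.694,-.0146,.002,np.pi-.072)
E
```

```text
time: 37.95
tool_pos: [0.6946, -0.0153, 0.0035]
tool_rot: [3.142, 0.001, 3.068]
contact_force: [-0.7, 0.8, 1.5]
opening: 0.0364
[ 0.69455794 -0.01533276  0.00352461]
t 37.95 shift mm [0.6 0.7 1.5] roll -0.002 | q6 -1.63 op 0.0364
```

```bash
python3 -m inch '[[[0,0,1,0],[0,0,0,0],[0,0,0,0],[0,0,0,0],[0,0,0,0],[0,0,0,0]]]' 1 15
python3 -m inch '[[[0,0,-20,0],[0,0,-40,0],[0,0,-60,0],[0,0,0,0],[0,0,0,0]]]'
python3 - <<'E'
from h import *
print(observe()['tool_pos'])
plan(.5147,-.2768,.12,np.pi+.213)
E
```

```text
time: 38.7
tool_pos: [0.6943, -0.0153, 0.0023]
tool_rot: [3.141, 0.0, 3.068]
contact_force: [0.9, 0.2, 1.3]
opening: 0.0099
time: 39.33
tool_pos: [0.6943, -0.0153, 0.1232]
tool_rot: [3.142, 0.001, 3.068]
contact_force: [-0.6, -0.6, -0.9]
opening: 0.0099
[ 0.69426268 -0.01527728  0.12321331]
t 39.33 shift mm [ 159.8 -274.     3. ] roll -0.287 | q6 -1.63 op 0.0099
```

```bash
python3 -m inch '[[[40,0,-10,0],[50,-30,0,0],[50,-52,0,0],[20,-52,0,0],[0,-52,0,0],[0,-52,0,0],[0,-36,0,-0.14],[0,0,0,-0.147],[0,0,0,0],[0,0,0,0]]]'
python3 - <<'E'
from h import *
print(observe()['tool_pos'])
plan(.5147,-.277,.006,np.pi+.213)
im,fw=ortho(0.5147,-.277,120,190,0.003,3)
cv2.imwrite('pics/o12.png',cv2.convertScaleAbs(im,alpha=1.3))
E
```

```text
time: 40.58
tool_pos: [0.5214, -0.2696, 0.1315]
tool_rot: [3.14, -0.001, -2.931]
contact_force: [0.3, -0.0, -0.7]
opening: 0.0099
[ 0.52140041 -0.26959568  0.13148267]
t 40.58 shift mm [  8.   -6.  125.5] roll -0.002 | q6 -2.39 op 0.0099
```

View pics/o12.png

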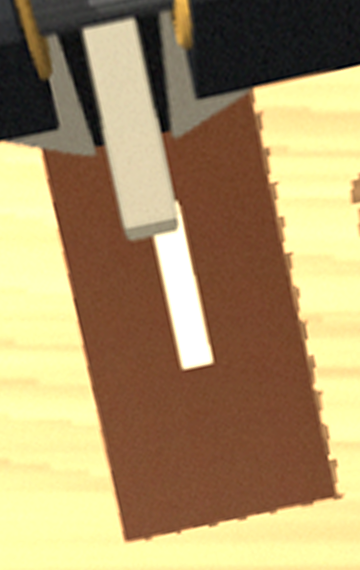

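```bash
python3 -m inch '[[[8.2,-6.3,20,0],[0,0,45,0],[0,0,35,0],[0,0,13,0],[0,0,6,0],[0,0,0,0],[0,0,0,0],[0,0,0,0]]]'
python3 - <<'E'
from h import *
print(observe()['tool_pos'])
plan(.5144,-.2775,.006,np.pi+.213)
E
```

```text
time: 41.62
tool_pos: [0.5155, -0.2785, 0.0141]
tool_rot: [-3.14, 0.001, -2.928]
contact_force: [0.1, -0.5, -0.3]
opening: 0.0095
[ 0.5155108  -0.27851706  0.01412116]
t 41.62 shift mm [0.9 1.2 8.1] roll 0.0 | q6 -2.41 op 0.0095
```

```bash
python3 -m inch '[[[0,0.5,4,0],[0,0,2.5,0],[0,0,0,0],[0,0,0,0]]]'
python3 - <<'E'
from h import *
print(observe()['tool_pos'])
plan(.5144,-.2775,.006,np.pi+.213)
E
```

```text
time: 42.12
tool_pos: [0.5149, -0.2777, 0.0066]
tool_rot: [3.141, -0.0, -2.928]
contact_force: [0.3, -0.3, 0.2]
opening: 0.0096
[ 0.51492248 -0.27769476  0.00661741]
t 42.12 shift mm [0.5 0.3 0.6] roll 0.0 | q6 -2.41 op 0.0096
```

```bash
python3 -m inch '[[[0,0,0.6,0],[0,0,0,0],[0,0,0,0],[0,0,0,0]]]' 0.5
python3 -m inch '[[[0,0,-20,0],[0,0,-50,0],[0,0,-60,0],[0,0,-50,0],[0,0,0,0]]]'
python3 -m inch '[[[40,0,-10,0],[50,0,-10,0],[30,0,0,0],[0,0,0,0],[0,0,0,0]]]'
python3 - <<'E'
from h import *
print(observe()['tool_pos'])
im,fw=ortho(0.5147,-.277,190,200,0.003,2.5)
s,c=snap('top'); t=cv2.resize(c['img'][130:270,170:440],None,fx=1.2*1.48,fy=1.2*1.48,interpolation=cv2.INTER_CUBIC)
t=cv2.copyMakeBorder(t[:, :480],0,max(0,500-t.shape[0]),0,0,cv2.BORDER_CONSTANT)[:500]
out=np.hstack([cv2.resize(im,(310,500*310//475))if 0 else im[:,80:390],t]); print(out.shape)
cv2.imwrite('pics/fin.png',cv2.convertScaleAbs(out,alpha=1.4))
i2,f2=ortho(0.5147,-.277,120,110,0.012,4)
print(rect((i2.min(2)>120)&(cv2.cvtColor(i2,cv2.COLOR_BGR2HSV)[...,1]<70),f2))
for l in ('oil_bottle','fret_hammer'):
    for d in place_of('top',l)[:1]: print(l,ground(c,d['at'],.003).round(3))
E
```

```text
time: 42.62
tool_pos: [0.5149, -0.2777, 0.0061]
tool_rot: [3.142, 0.0, -2.928]
contact_force: [0.8, -0.4, 0.0]
opening: 0.0229
time: 43.25
tool_pos: [0.5168, -0.279, 0.1909]
tool_rot: [-3.135, 0.006, -2.928]
contact_force: [0.1, 1.0, -0.5]
opening: 0.023
time: 43.88
tool_pos: [0.398, -0.303, 0.2056]
tool_rot: [3.141, 0.0, -2.929]
contact_force: [0.2, 0.2, -0.2]
opening: 0.0232
[ 0.39797683 -0.30296956  0.20555171]
(500, 790, 3)
[(array([ 0.4995, -0.2812]), array([121.9,  44.1]), np.float32(12.5)), (array([ 0.5375, -0.2497]), array([75.8, 17.7]), np.float32(-77.1))]
oil_bottle [ 0.69  -0.257  0.003]
fret_hammer [0.705 0.273 0.003]
```

View pics/fin.png

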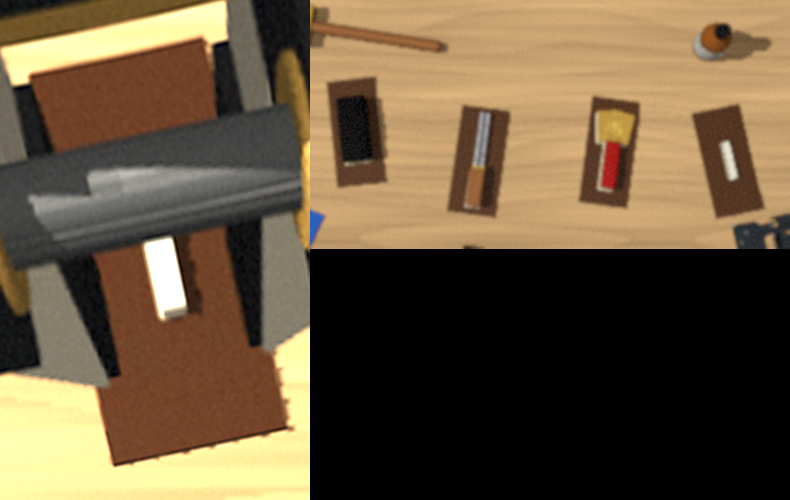

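The final picture shows all four pieces on their own mats: block at (355,130), file at (478,160), rocker at (610,150) and nut at (729,160). The bottle and hammer look unmoved.

```bash
python3 -c "
from cell import *
print(hand_in())"
```

```text
the job is handed in; nothing more can be done
None
```

The job is done and handed in at about 44 s. I moved the sanding block to the nut mat as the halfway place, then the file, the rocker and the block to their own mats, and the nut blank last.

- **Placement:** wrist pictures after each release showed the file, rocker and block lying flat within about 3–4 mm of their drawings, about 1° off at most, with handles pointing as drawn. The last top picture shows the nut blank centred on its mat, and the arm was clear of everything.
- **Nut blank:** the final numeric wrist fit of the nut blank was no use, because the gripper hid part of it. I relied on the pictures and on where it was released, about 0.5 mm from target.
- **Bystanders:** the networks put the oil bottle and the hammer within about 4–9 mm of their first positions. That looks like detector noise, since the arm never came near either of them.
- **Mishaps:** the first grip on the file failed because I lifted before the fingers had closed. The file did not move, and the second grip held. I also regripped the block once because the first hold was too shallow.

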